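# Seat a build plate on its pins and lock the toggle clamp

## Task

Slide the build plate with the printed bracket fully home on the fixture, snug against the two pins of the back stop and the pin of the side stop, then throw the toggle clamp's handle over until it snaps past centre and locks the plate down there. Feel your way gently: the stops are set anew for each job, so find them by touch, and never push the plate with more than 15 N or the handle with more than 25 N. Let go of everything, and leave the hex key, the test bar and the pliers where they lie.

Things in the scene. Friction and masses are not known exactly. Their poses are not given: they have to be found in the camera images.
- plate_mid (a point): The build plate to be clamped: aluminium, 100 (its x) x 120 (its y) x 12 mm thick, about 0.5 kg, lying loosely on the dark fixture with a printed bracket (bosses and ribs up to 36 mm tall, clear of the plate's edges) on top. The point is the plate's centre half-way up its thickness; axes of the plate, z up. It starts 12 to 40 mm short of home in x and in y and up to 0.11 rad askew.
- bay (a point): Middle of the plate's bay, half-way up the plate's thickness; axes of the fixture, z up. The fixture is a dark steel plate bolted to the bench, 190 (x) x 290 (y) mm, its top 6 mm below this point, reaching 105 mm to the -y and 185 mm to the +y side. The stops are set by hand for each job and not measured: the plate's centre comes home anywhere within 9 mm of here in x and in y.
- stops (a point): Rough middle (within 9 mm in x) of the back stop on the fixture's +x side: a low steel bar, set parallel to y, with two 10 mm dowel pins at y = -35 and +35 mm that meet the plate's +x edge. A like single pin on a small block stands on the +y side at x = -35 mm for the plate's +y edge. Push by the -x and -y edges. The plate slides with 1 to 4 N; the pins do not give, so the push then rises steeply.
- pivot (a point): Axis of the toggle clamp's handle: a hinge along the fixture's x axis, 70 mm over the bench, in the steel clamp bolted to the fixture's +y side. Axes of the fixture. The clamp's arm, pivoted 45 mm nearer the plate, carries a black rubber foot that comes down on the plate 40 mm from the bay's middle in +y.
- clamp (a joint): Handle angle (rad): 0 open, 1.35 shut on its stop; the handle's rise above level is 1.455 - value, pointing away from the plate (+y of the fixture). Starts at 0 to 0.05. To about 0.83 it swings with 1 to 3 N at the grip; then the foot meets the plate, the push builds to 8 to 10 N near 1.03 and falls away to dead centre at 1.2, past which it snaps by itself onto the stop, which does not give; let go earlier it springs back.
- grip (a point): Point on the axis of the clamp's handle, 95 mm from the hinge, in the black round rubber grip (18 mm thick, from 37 to 115 mm from the hinge). Its y axis points along the handle away from the hinge, its x axis along the hinge. Push it here from the plate's side, outwards and then down.
- hexkey: Small L-shaped hex key, 65 x 24 mm, lying on the fixture on the +x side of the clamp. To be left alone; the origin is on its underside.
- coupon: Small flat printed test bar, 68 x 12 x 6 mm, lying on the fixture on the -x side of the clamp. To be left alone; the origin is on its underside.
- pliers: Long-nose pliers with black grips, 165 mm long, 40 mm wide and 14 mm high, lying near the fixture's -y end; origin near the joint. To be left alone; the origin is on its underside.
Not all that is in view belongs to the job. Of the things that look like the part that bears plate_mid, the largest one is meant.

How it is judged (in metres and radians):
On the way, in this order (a step that is already met when the one before it is completed fails the run):
1. the plate lies home against the back and side stops while the clamp is still open (x of plate_mid in the frame of back_stop between -0.0015 and 0.0015 m and y of plate_mid in the frame of side_stop between -0.0015 and 0.0015 m and angle between the x axis of plate_mid and the x axis of bay, either way round below 0.02 rad and angle between plate_mid's own z axis and vertical below 0.02 rad and value of joint clamp below 0.7 rad), for 0.2 s.
2. the handle has snapped past centre onto its stop, with the plate still home (x of plate_mid in the frame of back_stop between -0.0015 and 0.0015 m and y of plate_mid in the frame of side_stop between -0.0015 and 0.0015 m and angle between the x axis of plate_mid and the x axis of bay, either way round below 0.02 rad and angle between plate_mid's own z axis and vertical below 0.02 rad and value of joint clamp above 1.29 rad), for 0.2 s.
At the end, for the whole second after the job is handed in: The plate's edges are within 1.5 mm of touching the back pins (x) and the side pin (y), square to the fixture within 0.02 rad, flat and at rest, and the clamp handle rests at more than 1.29 of its 1.35 rad (snapped over and locked), released (all of step 2 and linear speed of plate below 0.005 m/s and velocity of joint clamp below 0.05 rad/s).
It fails at once if the plate was pushed with more than 15 N (contact force between the fingers and plate above 15 N).
It fails at once if the handle was pressed with more than 25 N (contact force between the fingers and clamp above 25 N).
It fails at once if the hex key, the test bar or the pliers were moved by more than 20 mm (distance of any of hexkey, coupon, pliers from where it was at the start of the episode above 0.02 m).
It also fails if it takes over 72 s, if anything falls off the work surface, if the arm or the gripper's body presses on something with over 40 N, if the wrist force passes 120 N, or if a joint passes its speed limit or range.

## Robot

A 6-joint arm with a two-finger parallel gripper is mounted at the origin on the work surface. World frame = base frame: x ahead of the robot, y to its left, z up, the work surface at z = 0. Lengths are in mm, angles in rad, forces in N, time in s.
With the tool pointing down it reaches from about 300 to 775 mm from the base axis. Payload 14.6 kg.
Tool frame: the origin (TCP) lies on the centre line of the jaws, within the pads' length; the fingertips stand 19 mm ahead of it and the grasp point (between the pads) is the TCP (bot.tip_reach is the distance from the TCP to the fingertips, in mm); z points along the fingers, y is the line along which they close (so a half turn about z gives the same grasp; the last joint's range is limited). The gripper opens to 85 mm and grips with 20 to 120 N. Pads are 22 mm wide; open, the fingers measure 114 mm over their backs; the gripper's body (76 mm by 85 mm) begins 54 mm behind the grasp point. The pads swing forward as they close: fully open they stand 13 mm farther back than shut.
Start: joints at [1.043, 0.3, 1.521, -0, 1.321, -0.067], TCP at [244.562, 492.625, 250.281] pointing down, gripper open.
Joint ranges: [-3.03, 3.03], [-0.79, 2.21], [0.23, 2.52], [-1.04, 4.18], [0, 3.07], [-2.55, 2.55]. Speed limits (rad/s): [2.22, 2.22, 2.57, 3.14, 3.14, 3.14].

## Interface

Orientations are given as a unit quaternion [w, x, y, z].
In Python, from rig import bot gives the robot as it stands. Calls block until the motion is done:
- bot.move_to(position, orientation): joint-space move of the TCP to a pose.
- bot.servo_line(position, attitude=None, speed=150, until_force=None): straight line of the TCP; attitude=None keeps the orientation; speed is the mean speed in mm/s. With until_force (N) it stops when the force on the tool has changed by that much, and returns True; else False.
- bot.move_joints(angles): joint-space move.
- bot.move_gripper(opening, grip_force=None): finger opening in mm; grip_force is the grip in N (None keeps the last); returns when the fingers have stopped.
- bot.dwell(seconds).
- bot.ik(position, orientation): joint angles nearest the present ones, or None.
- bot.read_state(): the state.
- bot.read_camera(name): name is "scene" or "top"; returns a dict with "image" (384x512x3 uint8, blue, green, red), "depth" (384x512 float32, mm along the optical axis (not along the pixel's ray), 0 where there is no reading), "fovy" (degrees; the focal length in pixels is half the picture's height over the tangent of half this angle, whatever the lens; pixels are square), "cx", "cy" (the principal point, pixels), "k1" (the pictures are not rectified: a ray, as slopes to the right and down, at radius r is drawn at 1 + k1 r^2 times it, then the intrinsics apply), "eye" and "attitude" of the camera in the world. Camera axes: x right, y down, z forward; pixel columns grow to the right and rows downward; lengths in mm; the calibration is good to about 2 mm. A picture is of the moment at which its call begins.
A pose or a line that the arm cannot do raises bot.MotionError and nothing moves.
- bot.finish_job(): hands the job in; it is judged then, once.
The state is a dict: "clock": time; "joint_positions": joint angles; "qvel": joint speeds; "effort": joint torques, N m; "ee_pos": TCP position; "tool_rot": TCP orientation; "ft_force": force on the tool from outside, world axes, zero at the start; "moment": the same for the moment, N m; "grip_width": finger opening in mm; "grip_force": force on a finger pad.
Only numpy, scipy, OpenCV 4.12 (cv2) and the standard library are available. Lean on these libraries where they do the work, as an engineer would, in place of code of your own. Each camera call takes 0.05 s, during which the arm holds its last target. There are 200 camera calls.

## Working session

There is one attempt and no reset: what is moved stays moved. The work goes in short steps, each a Python script; the robot and the scene stay as the last script left them, time stands still between calls to the robot, and variables do not carry over. Pictures are saved under pics/ and viewed, at most 10 in all, crops included, and the job is handed in when it is done.

```bash
mkdir -p pics; ls; python3 - <<'E'
from rig import bot
import cv2,numpy as np,pickle
d={}
for n in("scene","top"):
    c=bot.read_camera(n);d[n]=c;cv2.imwrite(f"pics/{n}0.png",c["image"])
    print(n,{k:v for k,v in c.items() if k not in("image","depth")})
pickle.dump(d,open("c0.pkl","wb"))
print(bot.read_state(),bot.tip_reach)
E
```

```text
pics
scene {'fovy': 47.20580290324497, 'cx': 262.8007190560525, 'cy': 191.10479569962283, 'k1': 0.040088127277190314, 'eye': array([770.52724436, 307.57549951, 770.71967748]), 'attitude': array([-0.08336849,  0.24424074,  0.9246989 , -0.27987159])}
top {'fovy': 43.922546919924926, 'cx': 253.4742387770776, 'cy': 191.07924464447925, 'k1': -0.08459490954637927, 'eye': array([ 438.80797827, -100.08570664, 1029.46115273]), 'attitude': array([ 0.05118163, -0.69829519,  0.71311004, -0.03519003])}
{'clock': 0.1, 'joint_positions': array([ 1.04337325e+00,  3.00424693e-01,  1.52148208e+00,  3.53941792e-05,
        1.32069174e+00, -6.65785894e-02]), 'qvel': array([ 1.19808149e-03,  3.75195954e-04,  4.52768106e-04, -2.49848877e-05,
        1.27626957e-03, -2.70467975e-04]), 'effort': array([-6.67610075e-04, -5.44374132e+01, -3.62370479e+01, -1.78223886e-04,
        3.09321673e-03,  2.61632977e-05]), 'ee_pos': array([244.48540295, 492.48002315, 249.78863936]), 'tool_rot': array([-1.63577591e-04,  2.28392872e-01,  9.73568920e-01, -4.75892385e-04]), 'ft_force': array([-0.23607762,  0.45075684,  0.07932414]), 'moment': array([ 0.01792135, -0.01912266,  0.02437413]), 'grip_force': 0.0, 'grip_width': 85.0700012326299} 19.0
```

View pics/scene0.png

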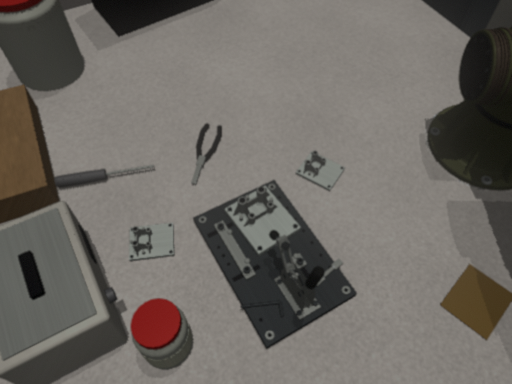

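View pics/top0.png

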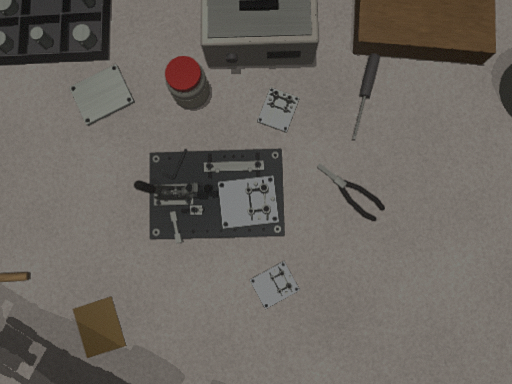

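The top view shows the fixture at about (217,194), its clamp at (175,190) and the back stop at (234,166). Four things look like the plate: (250,203) on the fixture, (279,110), (274,284) and the blank one at (102,95). The plate at (250,203) fits: it is the largest with a bracket and lies on the dark fixture. I'll confirm that in a crop and measure.

```bash
cat > h.py <<'E'
import numpy as np,cv2,pickle
from scipy.spatial.transform import Rotation as R
def K(c):
    f=c["image"].shape[0]/2/np.tan(np.radians(c["fovy"])/2)
    return np.array([[f,0,c["cx"]],[0,f,c["cy"]],[0,0,1]]),np.array([c["k1"],0,0,0,0.])
def rot(c): return R.from_quat(np.roll(c["attitude"],-1)).as_matrix()
def ray(c,px):
    k,d=K(c);n=cv2.undistortPoints(np.float64(px).reshape(-1,1,2),k,d)[:,0]
    return np.c_[n,np.ones(len(n))]@rot(c).T
def plane(c,px,z):
    r=ray(c,px);return c["eye"]+r*((z-c["eye"][2])/r[:,2])[:,None]
def proj(c,P):
    k,d=K(c);M=rot(c).T;return cv2.projectPoints(np.float64(P).reshape(-1,1,3),M,-M@c["eye"],k,d)[0][:,0] if False else cv2.projectPoints(np.float64(P).reshape(-1,1,3),cv2.Rodrigues(M)[0],-M@c["eye"],k,d)[0][:,0]
def cloud(c):
    h,w=c["depth"].shape;u,v=np.meshgrid(np.arange(w),np.arange(h))
    r=ray(c,np.c_[u.ravel(),v.ravel()]);return (c["eye"]+r*c["depth"].reshape(-1,1)).reshape(h,w,3)
E
python3 - <<'E'
from h import *
d=pickle.load(open("c0.pkl","rb"));c=d["top"];im=c["image"]
P=cloud(c)
for n,(u,v) in dict(bench=(320,250),fix=(240,235),fix2=(270,160),plate=(235,210),stop=(235,167)).items():
    print(n,np.median(P[v-2:v+3,u-2:u+3].reshape(-1,3),0).round(1))
x0,y0=130,140
cv2.imwrite("pics/crop.png",cv2.resize(im[140:250,130:295],None,fx=4.8,fy=4.8,interpolation=cv2.INTER_CUBIC))
g=im.max(2)
print(g[235,225:250],g[203,225:245],g[250,300:310])
# fixture contour
m=np.zeros_like(g);m[g<95]=255;m[:140]=0;m[250:]=0;m[:,:130]=0;m[:,300:]=0
m=cv2.morphologyEx(m,cv2.MORPH_CLOSE,np.ones((5,5)))
k=max(cv2.findContours(m,0,2)[0],key=cv2.contourArea);print("fix",cv2.boxPoints(cv2.minAreaRect(k)),cv2.contourArea(k))
s=c; 
sc=d["scene"];Q=cloud(sc)
cv2.imwrite("pics/crops.png",cv2.resize(sc["image"][170:355,180:370],None,fx=3.2,fy=3.2,interpolation=cv2.INTER_CUBIC))
E
```

```text
bench [ 4.350e+02 -2.183e+02 -1.000e-01]
fix [470.2 -47.9  15.3]
fix2 [ 630.7 -115.4   15.2]
plate [522.7 -38.8  27.2]
stop [615.9 -39.9  21.9]
[56 55 53 54 56 48 53 52 53 55 54 53 51 57 55 52 56 53 54 56 54 54 52 54
 55] [129 126 127 128 129 126 126 127 125 126 127 127 126 125 128 127 124 129
 125 129] [128 125 122 118 117 123 121 121 120 122]
fix [[132.75058 150.76724]
 [281.4014  145.64136]
 [284.60092 238.42758]
 [135.9501  243.55347]] 11709.5
```

View pics/crop.png

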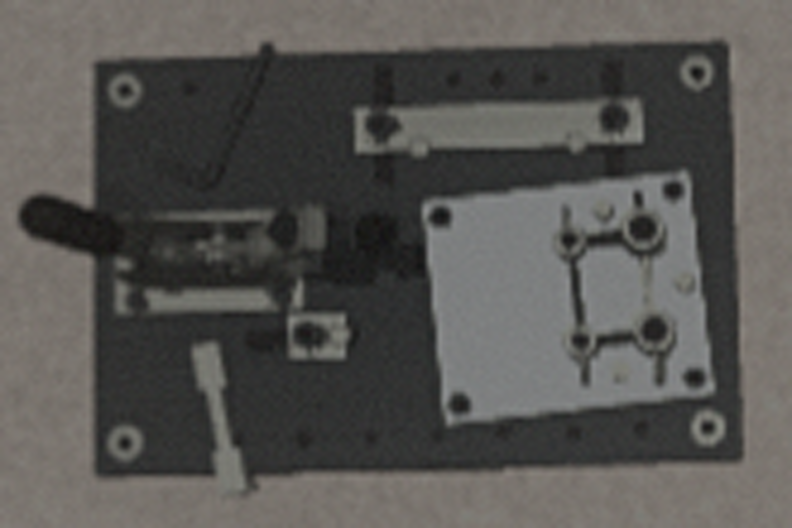

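View pics/crops.png

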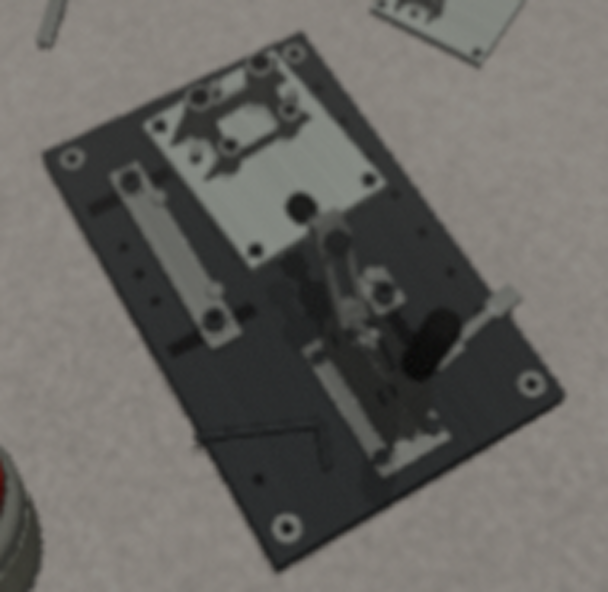

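The crop confirms the bracketed plate on the fixture, with corners at crop px (422,202), (690,172), (714,394) and (448,424). The back pins are at (420,149) and (576,143), and the side pin is at (343,335). The foot is up and the handle is at (40–120,215). The second crop shows the grip at (430,345).

```bash
python3 - <<'E'
from h import *
d=pickle.load(open("c0.pkl","rb"));c=d["top"]
up=lambda a:(np.array(a,float)+.5)/4.8-.5+[130,140]
F=plane(c,up([(96,62),(728,42),(742,460),(97,475)]),15.2)   # +x+y, +x-y, -x-y, -x+y
print(F.round(1))
ey=(F[0]+F[3]-F[1]-F[2])/2;ex=(F[0]+F[1]-F[2]-F[3])/2
print(np.linalg.norm(ex),np.linalg.norm(ey),"yaws",np.arctan2(ex[1],ex[0]),np.arctan2(-ey[0],ey[1]))
a=np.arctan2(-ey[0],ey[1])*.6+np.arctan2(ex[1],ex[0])*.4
X=np.array([np.cos(a),np.sin(a)]);Y=np.array([-X[1],X[0]])
ctr=F.mean(0)[:2];bay=ctr-40*Y
print("yaw",a,"bay",bay)
tof=lambda P:np.c_[(P[:,:2]-bay)@X,(P[:,:2]-bay)@Y,P[:,2]]
Q=plane(c,up([(422,202),(690,172),(714,394),(448,424)]),27.2)
print("plate f",tof(Q).round(1),tof(Q).mean(0), "sides",[np.linalg.norm(Q[i]-Q[i-1]).round(1) for i in range(4)])
q=tof(Q);e=q[0]+q[3]-q[1]-q[2];print("plate yaw rel",np.arctan2(-e[0],e[1]))
print("pins",tof(plane(c,up([(420,149),(576,143),(343,335)]),27)).round(1))
for n in d:
    P=cloud(d[n]).reshape(-1,3);I=d[n]["image"].reshape(-1,3).max(1);f=tof(P)
    k=(abs(f[:,0])<70)&(f[:,1]>0)&(f[:,1]<230)&(f[:,2]>45)
    f=f[k];I=I[k]
    for z in range(45,205,10):
        s=(f[:,2]>=z)&(f[:,2]<z+10)
        if s.sum(): print(n,z,s.sum(),f[s].min(0).round(),f[s].max(0).round(),np.median(f[s],0).round(1),I[s].mean().round())
np.savez("fix.npz",a=a,bay=bay)
E
```

```text
[[ 653.8  147.5   15.2]
 [ 655.7 -140.5   15.2]
 [ 467.4 -141.6   15.2]
 [ 466.2  145.8   15.2]]
187.96755651439264 287.6802455152363 yaws 0.007781970245341229 0.005327091380085381
yaw 0.00630904292618772 bay [561.02336976 -37.20648787]
plate f [[ 23.3  34.7  27.2]
 [ 33.2 -84.6  27.2]
 [-65.5 -92.   27.2]
 [-75.4  25.   27.2]] [-21.10874019 -29.22602203  27.2       ] sides [np.float64(99.2), np.float64(119.7), np.float64(98.9), np.float64(117.4)]
plate yaw rel 0.08420533579049096
pins [[ 47.2  35.2  27. ]
 [ 47.8 -34.3  27. ]
 [-35.   70.7  27. ]]
scene 45 75 [-8. 94. 45.] [ 16. 163.  55.] [ 14.4 139.3  50.3] 38.0
scene 55 153 [-9. 94. 55.] [ 17. 161.  65.] [  7.4 120.9  60.6] 42.0
scene 65 271 [-9. 92. 65.] [ 16. 161.  75.] [  5.2 118.6  69.8] 51.0
scene 75 100 [-9. 86. 75.] [ 15. 160.  84.] [  8.4 137.7  78.4] 46.0
scene 85 65 [-5. 51. 85.] [ 12. 159.  95.] [ 7.5 89.5 90.2] 53.0
scene 95 104 [-6. 37. 95.] [ 12. 160. 105.] [  7.4  51.7 101. ] 49.0
scene 105 51 [ -6.  42. 105.] [ 13. 165. 115.] [  7.8  73.1 107.9] 45.0
scene 115 154 [ -5.  64. 115.] [ 13. 166. 125.] [  5.1  76.4 120
[... 780 characters left out ...]
49.0
top 95 68 [-9. 39. 95.] [  6. 158. 105.] [ -1.3  48.6 101.4] 31.0
top 105 50 [-10.  44. 105.] [  8. 153. 115.] [ -2.1  62.7 108. ] 36.0
top 115 110 [-10.  63. 115.] [  9. 157. 125.] [ -1.4  75.9 121.1] 53.0
top 125 21 [ -9.  71. 125.] [  6. 160. 135.] [ -2.3 151.9 128.4] 41.0
top 135 20 [ -9. 152. 135.] [  7. 164. 145.] [ -3.  153.8 140. ] 41.0
top 145 20 [ -9. 153. 145.] [  7. 161. 154.] [ -2.8 155.5 149.6] 32.0
top 155 22 [ -9. 155. 155.] [  8. 163. 165.] [ -3.  157.  159.3] 36.0
top 165 22 [ -9. 156. 165.] [  8. 165. 175.] [ -2.2 158.7 169.5] 37.0
top 175 62 [ -8. 158. 175.] [  7. 173. 185.] [ -1.2 164.  181. ] 38.0
top 185 5 [ -2. 162. 185.] [  2. 168. 187.] [  0.2 167.5 185.9] 33.0
```

```bash
cat >> h.py <<'E'
z_=np.load("fix.npz") if __import__("os").path.exists("fix.npz") else None
a=float(z_["a"]);bay=z_["bay"]
X=np.array([np.cos(a),np.sin(a),0]);Y=np.array([-X[1],X[0],0]);Z=np.array([0,0,1.])
def W(x,y,z): return np.r_[bay,0]+x*X+y*Y+z*Z
def Fx(p): p=np.asarray(p);q=p-np.r_[bay,0];return np.array([q@X,q@Y,p[2]])
def quat(yv,zv):
    yv=yv/np.linalg.norm(yv);zv=zv/np.linalg.norm(zv)
    return np.roll(R.from_matrix(np.c_[np.cross(yv,zv),yv,zv]).as_quat(),1)
def ff(s): f=s["ft_force"];return np.array([f@X,f@Y,f[2]]).round(2)
def rep(bot,t=""):
    s=bot.read_state();print(t,round(s["clock"],2),"F",Fx(s["ee_pos"]).round(2),"f",ff(s),"w",round(s["grip_width"],1))
E
python3 - <<'E'
from rig import bot
from h import *
qs=[quat(Y,-Z),quat(-Y,-Z)]
js=[bot.ik(W(-98,-33,60),q) for q in qs];print(js)
q=min([k for k,j in zip(qs,js) if j is not None],key=lambda k:abs(bot.ik(W(-98,-33,60),k)[5]))
bot.move_gripper(60)
bot.move_to(W(-123,-33,60),q)
bot.servo_line(W(-123,-33,32),speed=80); rep(bot,"pre")
h=bot.servo_line(W(-123,-33,0),speed=15,until_force=3); rep(bot,h)
z0=bot.read_state()["ee_pos"][2]
bot.servo_line(W(-123,-33,z0+22),speed=80)
bot.servo_line(W(-98,-33,z0+21),speed=80);bot.dwell(.2);rep(bot,"ready")
np.savez("q.npz",q=q,z0=z0)
E
```

```text
[array([-2.29897747e-01,  3.87309470e-01,  1.91112898e+00, -4.44089210e-16,
        8.43154207e-01, -1.80700312e+00]), array([-2.29897747e-01,  3.87309470e-01,  1.91112898e+00, -4.44089210e-16,
        8.43154207e-01,  1.33458954e+00])]
pre 3.21 F [-122.96  -32.88   31.98] f [0.28 0.59 0.83] w 60.0
True 4.44 F [-122.98  -33.     13.94] f [-1.17 -0.14  5.2 ] w 59.9
ready 5.53 F [-98.38 -32.98  34.88] f [ 0.46  0.31 -0.62] w 59.8
```

```bash
python3 - <<'E'
from rig import bot
from h import *
z=bot.read_state()["ee_pos"][2]
h=bot.servo_line(W(-84,-33,z),speed=20,until_force=5);rep(bot,h)
for x in range(-82,-50,2):
    h=bot.servo_line(W(x,-33,z),speed=8,until_force=6);rep(bot,h)
    if h: break
E
```

```text
False 6.38 F [-84.09 -32.98  34.82] f [-0.02 -0.21  0.48] w 60.0
False 6.78 F [-82.2  -32.91  34.76] f [-3.17  0.36  1.68] w 60.1
False 7.18 F [-79.87 -33.01  34.86] f [-1.91  0.89 -0.82] w 60.1
False 7.58 F [-77.87 -33.01  34.89] f [-1.58  0.63  0.12] w 60.2
False 7.98 F [-75.86 -33.    34.91] f [-1.    1.41 -0.26] w 60.2
False 8.38 F [-73.88 -33.01  34.88] f [-1.09  0.71 -0.57] w 60.0
False 8.78 F [-71.84 -33.02  34.91] f [-1.32  0.68 -0.41] w 60.0
False 9.18 F [-69.89 -33.02  34.88] f [-1.5   1.58 -0.09] w 60.6
False 9.58 F [-67.87 -33.06  34.89] f [-0.62 -0.51  0.63] w 60.1
False 9.98 F [-65.85 -33.03  34.89] f [-1.12 -0.06  0.1 ] w 59.8
True 10.22 F [-65.6  -32.91  34.46] f [-0.2   0.56 -0.68] w 60.0
```

```bash
python3 - <<'E'
from rig import bot
from h import *
z=float(np.load("q.npz")["z0"])+21
h=bot.servo_line(W(-60,-33,z),speed=4,until_force=6);rep(bot,h)
bot.dwell(.1);rep(bot)
bot.servo_line(W(-80,-33,z),speed=80)
bot.servo_line(W(-90,-40,z+55),speed=200)
qs=[quat(X,-Z),quat(-X,-Z)]
q=min(qs,key=lambda k:abs(bot.ik(W(-7,-115,90),k)[5]) if bot.ik(W(-7,-115,90),k) is not None else 9)
bot.move_to(W(-7,-118,95),q)
bot.servo_line(W(-7,-118,z),speed=100);bot.dwell(.2);rep(bot,"ready")
c=bot.read_camera("top");pickle.dump(c,open("c1.pkl","wb"));cv2.imwrite("pics/c1.png",cv2.resize(c["image"][140:250,130:330],None,fx=4,fy=4,interpolation=2))
E
```

```text
True 10.8 F [-65.72 -32.78  33.84] f [ 0.64  0.05 -0.06] w 60.2
 10.9 F [-65.85 -32.75  33.7 ] f [0.52 1.19 0.02] w 60.0
ready 14.08 F [  -6.72 -118.08   35.59] f [-0.54 -0.35 -0.15] w 60.0
```

View pics/c1.png

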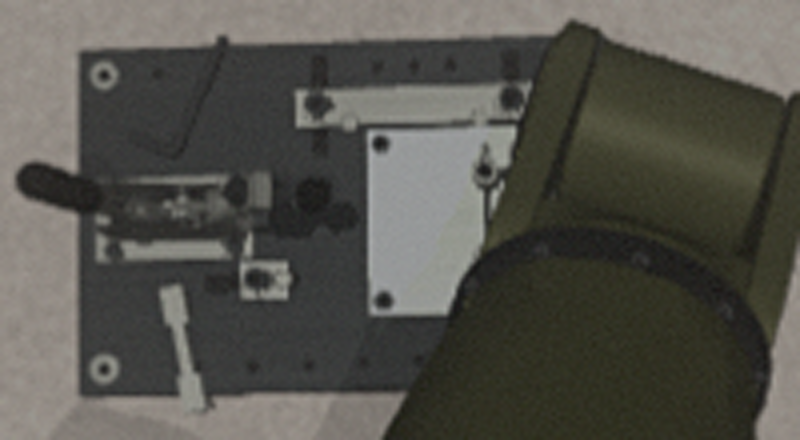

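The picture shows the plate square against the back pins (near corner at (368,128), pins at (349,123) and (478,118)). Its +y edge is still about 38 mm from the side pin at (290,279). Next I push it in +y.

```bash
python3 - <<'E'
from rig import bot
from h import *
z=float(np.load("q.npz")["z0"])+21
h=bot.servo_line(W(-7,-107,z),speed=20,until_force=5);rep(bot,h)
n=0
y=-107
while y<-50:
    y+=3
    h=bot.servo_line(W(-7,y,z),speed=9,until_force=6.5);rep(bot,h)
    if h: break
E
```

```text
False 14.83 F [  -6.99 -106.99   34.94] f [ 0.36  0.26 -1.01] w 59.9
False 15.32 F [  -7.03 -104.09   34.94] f [-1.03 -1.55  0.44] w 60.1
False 15.8 F [  -7.   -100.85   34.93] f [-0.81 -1.11 -0.26] w 60.1
False 16.28 F [ -6.99 -97.84  34.94] f [-0.56 -0.47 -0.8 ] w 60.0
False 16.77 F [ -7.   -94.86  34.93] f [-1.15 -1.96 -0.69] w 59.9
False 17.25 F [ -7.   -91.83  34.94] f [-1.59 -1.32  0.14] w 60.1
False 17.73 F [ -7.01 -88.85  34.92] f [-1.42 -2.15  0.19] w 60.1
False 18.22 F [ -7.01 -85.84  34.92] f [-0.74 -1.28  0.13] w 59.8
False 18.7 F [ -7.01 -82.85  34.93] f [-1.   -0.87 -1.  ] w 59.8
False 19.18 F [ -7.   -79.83  34.93] f [-0.74 -1.09  0.18] w 60.2
False 19.67 F [ -7.01 -76.84  34.94] f [-1.11  0.13 -0.03] w 59.7
False 20.15 F [ -6.99 -73.86  34.95] f [-0.44 -0.07  0.4 ] w 60.1
False 20.63 F [ -7.02 -70.85  34.93] f [-0.71 -2.03 -0.25] w 60.0
False 21.12 F [ -7.   -67.83  34.95] f [-0.28 -2.21 -0.45] w 59.8
False 21.6 F [ -7.01 -64.87  34.93] f [-0.78 -2.11  0.34] w 59.9
True 21.88 F [ -7.02 -63.98  34.85] f [-0.61 -3.09  1.46] w 60.3
```

```bash
python3 - <<'E'
from rig import bot
from h import *
L=np.load("q.npz");z=float(L["z0"])+21;q=L["q"]
h=bot.servo_line(W(-7,-60,z),speed=3,until_force=6);rep(bot,h)
bot.servo_line(W(-7,-80,z),speed=100)
bot.servo_line(W(-20,-110,z+60),speed=250)
bot.move_to(W(-90,-5,z+50),q)
bot.servo_line(W(-80,0,z),speed=120);bot.dwell(.2);rep(bot,"ready")
h=bot.servo_line(W(-70,0,z),speed=25,until_force=5);rep(bot,h)
h=bot.servo_line(W(-60,0,z),speed=5,until_force=6.5);rep(bot,h)
h=bot.servo_line(W(-60,0,z),speed=3,until_force=6);rep(bot,h)
bot.servo_line(W(-85,0,z),speed=120)
bot.servo_line(W(-130,-30,130),speed=250)
bot.move_gripper(0)
c=bot.read_camera("top");pickle.dump(c,open("c2.pkl","wb"));cv2.imwrite("pics/c2.png",cv2.resize(c["image"][140:250,130:295],None,fx=4.8,fy=4.8,interpolation=2));rep(bot)
E
```

```text
True 22.38 F [ -7.21 -64.01  34.52] f [ 0.44 -2.37  1.69] w 59.9
ready 25.42 F [-79.69  -0.12  35.67] f [ 0.7  -0.25 -1.3 ] w 60.4
False 25.97 F [-7.002e+01  2.000e-02  3.484e+01] f [-0.72 -0.42 -0.45] w 60.2
True 27.06 F [-6.575e+01  6.000e-02  3.451e+01] f [-0.05  0.22  0.13] w 59.8
True 27.74 F [-65.74   0.13  34.03] f [ 0.84 -0.2   0.28] w 60.4
 29.28 F [-130.02  -29.97  129.96] f [-0.03 -0.35 -0.04] w -0.1
```

View pics/c2.png

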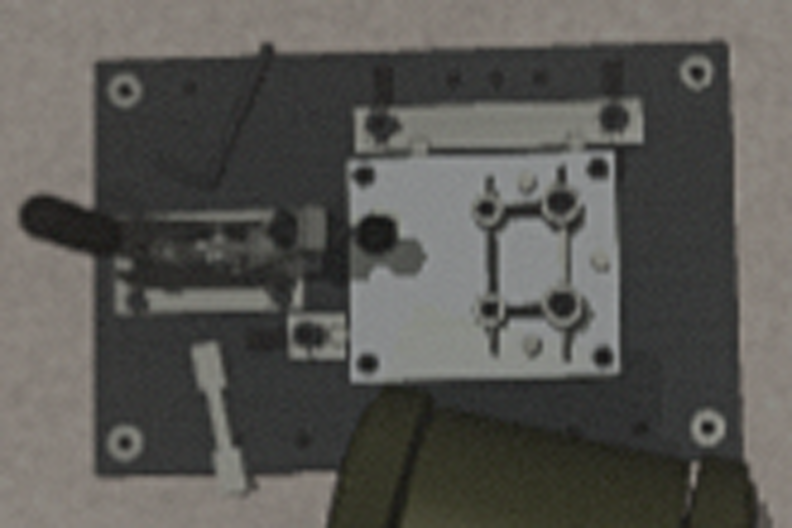

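The picture shows the plate home: edge at (347–614,150) on both back pins, and the side pin at (343,335) touching its +y edge. The handle is next, so I'm checking the tilted-tool reach.

```bash
cat > hd.py <<'E'
from h import *
PX,PY,PZ=1.0,149.5,70.
REACH=19.
def pose(v,back=0.,thmin=.7,sgn=1,s=95):
    r=1.455-v;u=np.array([np.cos(r),np.sin(r)]);n=np.array([np.sin(r),-np.cos(r)])
    al=np.pi/2-r;th=max(al,thmin);d=np.array([np.cos(th),-np.sin(th)]);e=np.array([np.sin(th),np.cos(th)])
    C=np.array([PY,PZ])+s*u-(9+back)*n
    t=C-11*e*np.clip((th-al)/.2,0,1)-REACH*d
    return W(PX,*t),quat(sgn*X,d[0]*Y+d[1]*Z),n
E
python3 - <<'E'
from rig import bot
from hd import *
for th in(.4,.6,.8,1.0,1.2,1.5):
  for sg in(1,-1):
    o=[]
    for v,b in((0,20),(0,0),(.6,0),(1.2,0),(1.3,0)):
        p,q,n=pose(v,b,th,sg);j=bot.ik(p,q);o.append(None if j is None else j.round(2).tolist())
    print(th,sg,sum(k is not None for k in o),o[0],o[-1])
E
```

```text
0.4 1 5 [-0.3, 0.64, 1.6, 1.07, 1.55, -0.73] [0.23, 0.52, 1.55, 0.18, 1.04, 0.13]
0.4 -1 2 [-0.3, 0.64, 1.6, 1.07, 1.55, 2.42] None
0.6 1 5 [-0.26, 0.56, 1.61, 0.93, 1.44, -0.63] [0.23, 0.52, 1.55, 0.18, 1.04, 0.13]
0.6 -1 2 [-0.26, 0.56, 1.61, 0.93, 1.44, 2.51] None
0.8 1 5 [-0.21, 0.49, 1.6, 0.77, 1.34, -0.52] [0.23, 0.52, 1.55, 0.18, 1.04, 0.13]
0.8 -1 0 None None
1.0 1 5 [-0.15, 0.44, 1.59, 0.59, 1.26, -0.39] [0.23, 0.52, 1.55, 0.18, 1.04, 0.13]
1.0 -1 0 None None
1.2 1 5 [-0.07, 0.41, 1.58, 0.4, 1.21, -0.23] [0.23, 0.52, 1.55, 0.18, 1.04, 0.13]
1.2 -1 0 None None
1.5 1 5 [0.05, 0.39, 1.55, 0.08, 1.19, 0.02] [0.25, 0.53, 1.54, 0.08, 1.06, 0.21]
1.5 -1 0 None None
```

```bash
python3 - <<'E'
from rig import bot
from hd import *
p,q,n=pose(0,25)
bot.servo_line(W(-110,-30,250),speed=250)
bot.move_to(p-20*Y+60*Z,q)
bot.servo_line(p,speed=120);bot.dwell(.2);rep(bot,"ready")
p2,q2,n=pose(0,-6)
h=bot.servo_line(p2,speed=15,until_force=2.5);rep(bot,h)
e=bot.read_state()["ee_pos"];print("offset along n vs model", (e-pose(0)[0])@(n[0]*Y+n[1]*Z))
c=bot.read_camera("scene");cv2.imwrite("pics/c3.png",cv2.resize(c["image"][150:355,180:400],None,fx=2.8,fy=2.8,interpolation=2))
E
```

```text
ready 32.41 F [  1.27 104.83 172.81] f [-0.28  0.45 -0.56] w -0.3
False 34.62 F [  1.02 135.84 168.56] f [0.13 0.17 0.57] w 0.1
offset along n vs model 5.958396861161934
```

View pics/c3.png

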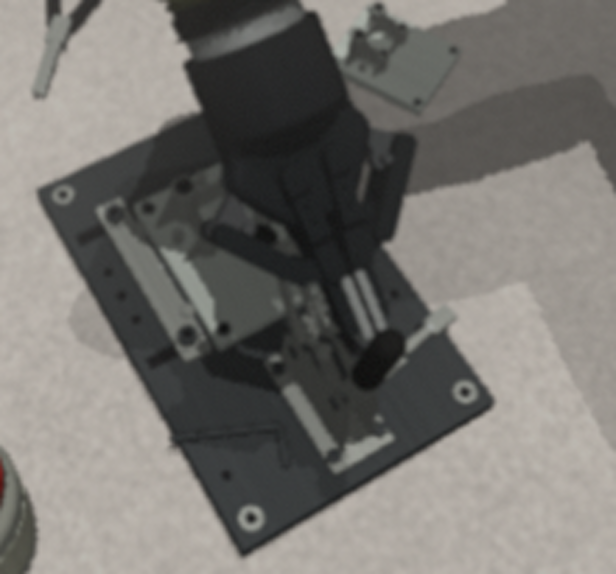

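The picture shows the closed fingertips at about (368,325), lined up with and almost on the black grip at (378,360). Now I follow the arc.

```bash
python3 - <<'E'
from rig import bot
from hd import *
def fn(n):
    s=bot.read_state();f=s["ft_force"];return -(f@(n[0]*Y+n[1]*Z)),np.linalg.norm(f)
for v in np.arange(.08,.92,.06):
    p,q,n=pose(v)
    h=bot.servo_line(p,q,speed=35,until_force=8)
    a_,b_=fn(n);print(round(v,2),h,round(a_,2),round(b_,2))
    if h or b_>12: break
rep(bot)
E
```

```text
0.08 False 0.48 1.26
0.14 False -0.4 0.65
0.2 False 0.54 0.99
0.26 False 0.91 1.14
0.32 False 0.07 0.25
0.38 False 0.21 0.21
0.44 False -0.31 1.06
0.5 False -0.3 0.78
0.56 False -0.61 0.7
0.62 False 0.99 1.09
0.68 False -0.72 0.75
0.74 False 0.63 0.65
0.8 False -0.05 0.17
0.86 False -0.14 0.49
0.92 False 4.2 4.35
 39.48 F [  1.09 216.81 142.7 ] f [ 0.6  -1.29  4.12] w -0.5
```

```bash
python3 - <<'E'
from rig import bot
from hd import *
def fn(n):
    s=bot.read_state();f=s["ft_force"];return -(f@(n[0]*Y+n[1]*Z)),np.linalg.norm(f)
for v in np.arange(.95,1.31,.03):
    p,q,n=pose(v)
    h=bot.servo_line(p,q,speed=25,until_force=8)
    a_,b_=fn(n);print(round(v,2),h,round(a_,2),round(b_,2))
    if h or b_>16 or (v>1.2 and a_<.7): break
rep(bot)
c=bot.read_camera("scene");cv2.imwrite("pics/c4.png",cv2.resize(c["image"][150:355,180:400],None,fx=2.8,fy=2.8,interpolation=2))
E
```

```text
0.95 False 5.63 5.64
0.98 False 6.34 6.35
1.01 False 6.24 6.3
1.04 False 4.77 4.84
1.07 False 4.71 4.89
1.1 False 4.37 4.51
1.13 False 2.77 3.63
1.16 False 0.39 1.76
1.19 False 0.16 0.59
1.22 False 0.6 0.62
 42.15 F [  0.7  235.47 119.05] f [ 0.12 -0.06  0.6 ] w 0.2
```

View pics/c4.png

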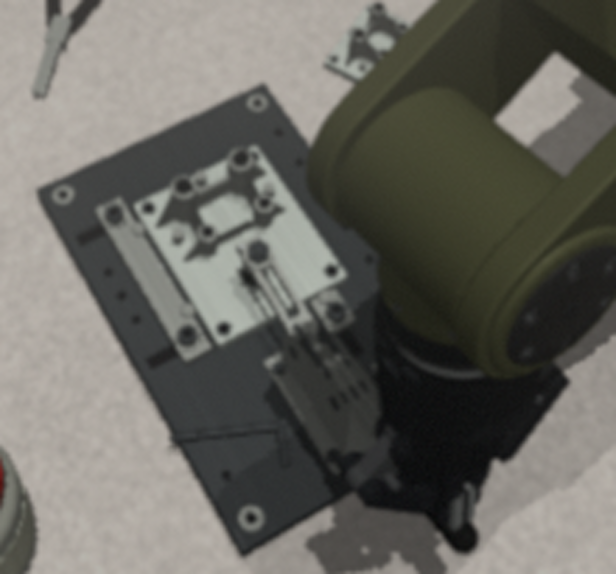

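The foot is down on the plate at (258,250) and the push has dropped to about zero. I back off upward and check the handle angle.

```bash
python3 - <<'E'
from rig import bot
from hd import *
p=bot.read_state()["ee_pos"]
bot.servo_line(p+60*Z,speed=100)
bot.servo_line(p+130*Z-60*Y-150*X,speed=250)
d={n:bot.read_camera(n) for n in("top","scene")};rep(bot)
cv2.imwrite("pics/c5.png",np.hstack([cv2.resize(d["top"]["image"][140:250,120:285],(480,320),interpolation=2),cv2.resize(d["scene"]["image"][170:355,180:365],(320,320),interpolation=2)]))
for n in d:
    P=cloud(d[n]).reshape(-1,3);f=np.c_[(P-np.r_[bay,0])@X,(P-np.r_[bay,0])@Y,P[:,2]]
    k=(abs(f[:,0])<12)&(f[:,1]>195)&(f[:,1]<262)&(f[:,2]>30)&(f[:,2]<200);f=f[k]
    for y in range(195,265,15):
        s=f[(f[:,1]>=y)&(f[:,1]<y+15)]
        if len(s):print(n,y,len(s),"top z",s[:,2].max().round(1),np.median(s,0).round(1))
E
```

```text
43.91 F [-148.75  175.56  248.27] f [-0.    0.77 -0.33] w -0.2
top 195 71 top z 94.6 [ -1.9 202.8  89.4]
top 210 68 top z 98.6 [ -1.8 217.3  93.2]
top 225 73 top z 102.9 [ -1.7 232.4  96.8]
top 240 72 top z 106.6 [ -1.8 247.4 100.3]
top 255 17 top z 104.8 [ -1.9 257.2 100.7]
scene 195 106 top z 95.4 [  4.3 202.6  89.8]
scene 210 114 top z 98.2 [  4.4 217.8  93.8]
scene 225 113 top z 101.8 [  4.2 232.7  97.5]
scene 240 125 top z 106.7 [  4.4 247.5 101.4]
scene 255 50 top z 104.5 [  4.5 258.   99.3]
```

View pics/c5.png

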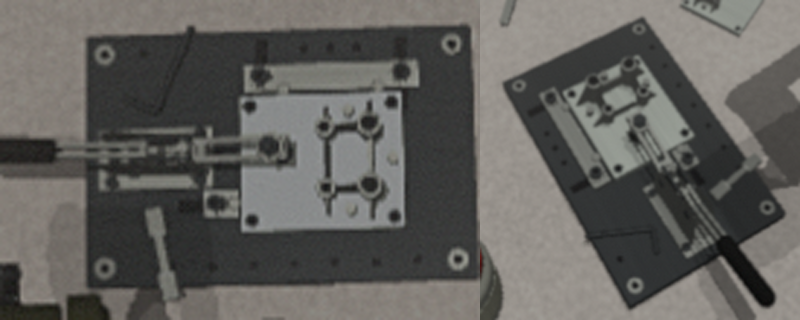

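The handle's rise is about 0.25 rad, so it sits at a value of about 1.2: resting at dead centre, not yet on its stop. The plate is still home at (243–403,95–230). I go back and push it through.

```bash
python3 - <<'E'
from rig import bot
from hd import *
p,q,n=pose(1.2,10)
e=bot.read_state()["ee_pos"]
bot.servo_line(p+60*Z,q,speed=200)
bot.servo_line(p,q,speed=100);bot.dwell(.1);rep(bot)
for v in np.arange(1.2,1.345,.02):
    p,q,n=pose(v)
    h=bot.servo_line(p,q,speed=15,until_force=7)
    s=bot.read_state();print(round(v,2),h,ff(s))
    if h: break
bot.dwell(.2);rep(bot)
p=bot.read_state()["ee_pos"]
bot.servo_line(p+60*Z,speed=100)
bot.servo_line(p+130*Z-60*Y-150*X,speed=250)
d={n:bot.read_camera(n) for n in("top","scene")};rep(bot)
cv2.imwrite("pics/c6.png",np.hstack([cv2.resize(d["top"]["image"][140:250,120:285],(480,320),interpolation=2),cv2.resize(d["scene"]["image"][170:355,180:365],(320,320),interpolation=2)]))
for n in d:
    P=cloud(d[n]).reshape(-1,3);f=np.c_[(P-np.r_[bay,0])@X,(P-np.r_[bay,0])@Y,P[:,2]]
    k=(abs(f[:,0])<12)&(f[:,1]>195)&(f[:,1]<265)&(f[:,2]>30)&(f[:,2]<200);f=f[k]
    for y in range(195,265,15):
        s=f[(f[:,1]>=y)&(f[:,1]<y+15)]
        if len(s):print(n,y,len(s),"top z",s[:,2].max().round(1),np.median(s,0).round(1))
E
```

```text
45.76 F [  1.34 231.9  131.59] f [ 0.46 -0.42  0.11] w -0.2
1.2 False [-0.28 -0.64  0.34]
1.22 False [ 0.34 -0.54  0.34]
1.24 False [ 0.03  0.13 -0.68]
1.26 False [-0.12 -0.4   0.06]
1.28 False [-0.87 -0.94  0.09]
1.3 False [-0.02 -0.68  0.96]
1.32 False [-0.37 -0.4   0.14]
1.34 False [ 0.96  0.57 -0.01]
 48.76 F [  1.01 240.58 108.74] f [-0.34  0.33 -0.04] w -0.2
 50.47 F [-148.48  180.78  237.91] f [-0.77  0.26  0.15] w 0.2
top 195 70 top z 88.0 [ -1.  202.5  83. ]
top 210 66 top z 90.1 [ -0.7 217.8  84.4]
top 225 62 top z 90.5 [ -1.3 232.6  86.4]
top 240 63 top z 93.2 [ -2.  248.2  87.7]
top 255 29 top z 92.8 [ -2.1 258.2  88.7]
scene 195 104 top z 87.0 [  4.  202.6  83.2]
scene 210 113 top z 88.8 [  4.1 217.5  85. ]
scene 225 118 top z 90.2 [  4.  232.7  86.5]
scene 240 119 top z 91.7 [  4.6 248.1  88.3]
scene 255 71 top z 90.7 [  4.2 259.2  87.1]
```

View pics/c6.png

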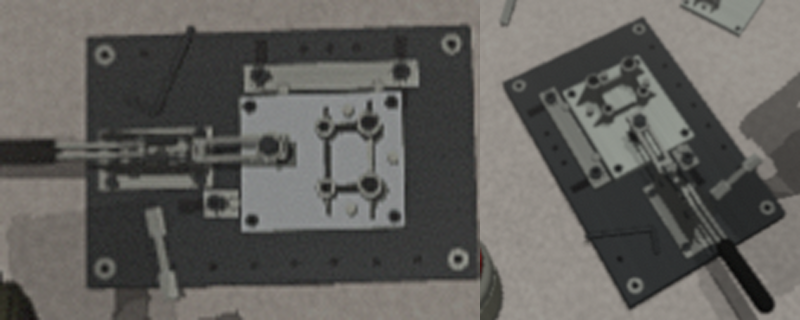

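The handle slope is now about 0.108 rad, a value of about 1.35, so it is on its stop. The plate is still at its pins, (243–403,95–230), and nothing else has moved.

```bash
python3 -c "
from rig import bot
bot.dwell(.3);print(bot.finish_job())"
```

```text
the job is handed in; nothing more can be done
None
```

I handed the job in at about 51 s: the last pictures show the plate home against all three pins and the handle snapped over on its stop at about 1.35 rad. Pushes were light at every reading, everything is released, and the hex key, test bar and pliers were never touched; the hand-in returned no verdict.

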